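# Turn the row of press tools round for the next job

## Task

The next batch of seals is pressed in the opposite sequence. Move the four press tools from the wooden rack to the empty aluminium rack, one to a bay, in reverse order: seen from the robot, the leftmost tool of the wooden rack goes to the rightmost bay, the second from the left to the second bay from the right, and so on. Stand each tool upright on the floor in the middle of its bay and let go of it.

Things in the scene. Friction and masses are not known exactly. Their poses are not given: they have to be found in the camera images.
- punch_mid (a point): stepped steel press punch, 60 mm high, standing upright: a round foot 43 mm in diameter and 28 mm high, above it a round shank 24 mm in diameter; grip the shank. This point is its centre, half-way up (30 mm above its underside); z points up along its axis. It starts in one of the wells of the wooden rack; which one changes from start to start
- tube_mid (a point): plain light-grey turned spacer tube, 34 mm outside diameter, 46 mm high, standing upright (its bore is not for gripping); grip it round the outside, near the top. This point is its centre, half-way up (23 mm above its underside); z points up along its axis. It starts in one of the wells of the wooden rack; which one changes from start to start
- drift_mid (a point): slim steel drift, 70 mm high, standing upright: a round foot 32 mm in diameter and 22 mm high, a short cone, then from 34 mm up a round stem 19 mm in diameter; grip the stem. This point is its centre, half-way up (35 mm above its underside); z points up along its axis. It starts in one of the wells of the wooden rack; which one changes from start to start
- collar_mid (a point): short steel collar, a round drum 40 mm in diameter and 40 mm high with a shallow groove round it at 15 mm height and a dark spot in its top, standing upright; grip it round the outside, near the top. This point is its centre, half-way up (20 mm above its underside); z points up along its axis. It starts in one of the wells of the wooden rack; which one changes from start to start
- wood_rack: wooden rack, fixed: board 86 (x) by 296 (y) mm, 10 mm thick, with an end lip 26 mm high at either end, carrying four wooden blocks in a row at y = +97.5, +32.5, -32.5, -97.5 mm. Origin: centre of underside, on the table. y runs along the row, to the robot's left (turned up to 0.25 rad); x points away from the robot. It stands left or right of the aluminium rack
- punch_block: one of the four alike wooden blocks of the wooden rack, the one in which the punch stands at the start; fixed, 70 x 64 x 16 mm, with a round well 55 mm in diameter and 8 mm deep. Origin: centre of its underside, 10 mm above the table; the floor of the well is 18 mm and its rim 26 mm above the table. Axes as the wooden rack's
- tube_block: one of the four alike wooden blocks of the wooden rack, the one in which the tube stands at the start; fixed, 70 x 64 x 16 mm, with a round well 55 mm in diameter and 8 mm deep. Origin: centre of its underside, 10 mm above the table; the floor of the well is 18 mm and its rim 26 mm above the table. Axes as the wooden rack's
- drift_block: one of the four alike wooden blocks of the wooden rack, the one in which the drift stands at the start; fixed, 70 x 64 x 16 mm, with a round well 55 mm in diameter and 8 mm deep. Origin: centre of its underside, 10 mm above the table; the floor of the well is 18 mm and its rim 26 mm above the table. Axes as the wooden rack's
- collar_block: one of the four alike wooden blocks of the wooden rack, the one in which the collar stands at the start; fixed, 70 x 64 x 16 mm, with a round well 55 mm in diameter and 8 mm deep. Origin: centre of its underside, 10 mm above the table; the floor of the well is 18 mm and its rim 26 mm above the table. Axes as the wooden rack's
- alu_rack: empty aluminium rack, fixed: low tray, 74 x 308 mm with its flat end ears, four square bays in a row. Origin: centre of underside, on the table. y runs along the row, to the robot's left (turned up to 0.25 rad); x points away from the robot. Bay centres: x = 0, y = +97.5, +32.5, -32.5, -97.5 mm; each 66 (x) by 61 (y) mm inside; floor 5 mm, 4 mm thick walls 13 mm above the table
Mind the look-alikes: they are no part of the job. What is shaped like the part that bears drift_mid but green or purple is not meant.

How it is judged (in metres and radians):
At the end, for the whole second after the job is handed in: Each tool stands upright (within 0.1 rad), released and at rest on the aluminium rack's floor (height within 4 mm), within 15 mm of its bay's middle along and across, in the bay that mirrors its block's place in the wooden rack (leftmost to rightmost, and so on) (((y of punch_block in the frame of wood_rack between 0.0775 and 0.1175 m and y of punch_mid in the frame of alu_rack between -0.1125 and -0.0825 m) or (y of punch_block in the frame of wood_rack between 0.0125 and 0.0525 m and y of punch_mid in the frame of alu_rack between -0.0475 and -0.0175 m) or (y of punch_block in the frame of wood_rack between -0.0525 and -0.0125 m and y of punch_mid in the frame of alu_rack between 0.0175 and 0.0475 m) or (y of punch_block in the frame of wood_rack between -0.1175 and -0.0775 m and y of punch_mid in the frame of alu_rack between 0.0825 and 0.1125 m)) and x of punch_mid in the frame of alu_rack between -0.015 and 0.015 m and z of punch_mid in the frame of alu_rack between 0.031 and 0.039 m and angle between each of punch_mid, tube_mid, drift_mid, collar_mid's own z axis and vertical below 0.1 rad and linear speed of each of punch, tube, drift, collar below 0.02 m/s and angular speed of each of punch, tube, drift, collar below 0.2 rad/s and ((y of tube_block in the frame of wood_rack between 0.0775 and 0.1175 m and y of tube_mid in the frame of alu_rack between -0.1125 and -0.0825 m) or (y of tube_block in the frame of wood_rack between 0.0125 and 0.0525 m and y of tube_mid in the frame of alu_rack between -0.0475 and -0.0175 m) or (y of tube_block in the frame of wood_rack between -0.0525 and -0.0125 m and y of tube_mid in the frame of alu_rack between 0.0175 and 0.0475 m) or (y of tube_block in the frame of wood_rack between -0.1175 and -0.0775 m and y of tube_mid in the frame of alu_rack between 0.0825 and 0.1125 m)) and x of tube_mid in the frame of alu_rack between -0.015 and 0.015 m and z of tube_mid in the frame of alu_rack between 0.024 and 0.032 m and ((y of drift_block in the frame of wood_rack between 0.0775 and 0.1175 m and y of drift_mid in the frame of alu_rack between -0.1125 and -0.0825 m) or (y of drift_block in the frame of wood_rack between 0.0125 and 0.0525 m and y of drift_mid in the frame of alu_rack between -0.0475 and -0.0175 m) or (y of drift_block in the frame of wood_rack between -0.0525 and -0.0125 m and y of drift_mid in the frame of alu_rack between 0.0175 and 0.0475 m) or (y of drift_block in the frame of wood_rack between -0.1175 and -0.0775 m and y of drift_mid in the frame of alu_rack between 0.0825 and 0.1125 m)) and x of drift_mid in the frame of alu_rack between -0.015 and 0.015 m and z of drift_mid in the frame of alu_rack between 0.036 and 0.044 m and ((y of collar_block in the frame of wood_rack between 0.0775 and 0.1175 m and y of collar_mid in the frame of alu_rack between -0.1125 and -0.0825 m) or (y of collar_block in the frame of wood_rack between 0.0125 and 0.0525 m and y of collar_mid in the frame of alu_rack between -0.0475 and -0.0175 m) or (y of collar_block in the frame of wood_rack between -0.0525 and -0.0125 m and y of collar_mid in the frame of alu_rack between 0.0175 and 0.0475 m) or (y of collar_block in the frame of wood_rack between -0.1175 and -0.0775 m and y of collar_mid in the frame of alu_rack between 0.0825 and 0.1125 m)) and x of collar_mid in the frame of alu_rack between -0.015 and 0.015 m and z of collar_mid in the frame of alu_rack between 0.021 and 0.029 m); the robot touches nothing.
It also fails if it takes over 112 s, if anything falls off the work surface, if the arm or the gripper's body presses on something with over 40 N, if the wrist force passes 120 N, or if a joint passes its speed limit or range.

## Robot

A 6-joint arm with a two-finger parallel gripper is mounted at the origin on a cart in front of the work surface, level with it; the furniture and walls round the work are solid. World frame = base frame: x ahead of the robot, y to its left, z up, the work surface at z = 0. Lengths are in mm, angles in rad, forces in N, time in s.
With the tool pointing down it reaches from about 350 to 875 mm from the base axis. Payload 4.2 kg.
Tool frame: the origin (TCP) lies at the very end of the fingers, on their centre line; the grasp point (between the pads) lies 19 mm behind it; y points along the fingers, z is the direction in which the jaws open and shut, and the axes are right-handed (so a half turn about y gives the same grasp; the last joint's range is limited). The gripper opens to 85 mm and grips with 20 to 120 N. Pads are 22 mm wide; open, the fingers measure 114 mm over their backs; the gripper's body (76 mm by 85 mm) begins 54 mm behind the grasp point. The pads swing forward as they close: fully open they stand 13 mm farther back than shut.
Start: joints at [-0.937, 0.385, 0.008, 0, -1.194, -0.259], TCP at [228.818, -581.585, 231.312] pointing down, gripper open.
Joint ranges: [-3.14, 3.14], [-1.21, 2.06], [-1.07, 1.41], [-3.16, 2.05], [-2.99, -0.16], [-3.1, 3.1]. Speed limits (rad/s): [2.79, 2.79, 3.14, 3.14, 3.14, 3.14].

## Interface

Orientations are given as a unit quaternion [x, y, z, w].
In Python, from bench import arm gives the robot as it stands.
- The arm moves only by the shell command python3 -m creep 'ROWS'. ROWS is JSON, a list of rows, each an object with "delta_pos": the shift along the tool's x, y, z in mm, a list of three; "rot": the turn, a rotation vector about the tool's x, y, z in rad, a list of three; "jaw": the finger opening in mm, from 0 to 85.4. A call has exactly 10 rows; each row shifts and turns the commanded pose from where the row before left it, along the tool's axes as they then stand; what a row does not reach is not made up. A row lasts 1/12 s, in which the tool goes at most 41.7 mm and 7.16 degrees, less where a joint would pass 70% of its speed; a pose out of reach is approached as far as the arm can. A call is refused whole if a number of a shift passes 41.7 or a number of a turn 0.125, either way. A call with a gripper value outside its range is refused whole. The fingers move at their own pace and stop on an object; the grip force is fixed at half the most. Time passes only in rows, so rows that do not move let the fingers close, or fill a call up. It gives the time, the measured TCP pose, the force and the opening at its end, in the units of the state.
- arm.read_state(): the state, without advancing time (a new reading comes with each control period).
- arm.get_image(name): name is "side" or "top"; returns the picture (480x640x3 uint8, red, green, blue); there is no depth.
- arm.calibration(name): a dict with "intrinsics" (3x3 intrinsics, pixels), "dist_coeffs" ([k1, k2, p1, p2, k3] as OpenCV has them; the pictures are not rectified), "R" (3x3) and "t" (3): a world point X has camera coordinates R X + t. Camera axes: x right, y down, z forward; pixel columns grow to the right and rows downward; lengths in mm; the calibration is good to about 2 mm. A picture is of the moment at which its call begins. calibration takes no time and is no camera call.
- arm.job_done(): hands the job in, once; it reports no verdict.
Trained networks look in the newest picture that a camera, given by its name, has taken for a name from the list of things; names that differ only in an ending like _2 or _b are one class to them, and where a whole thing is asked for, a point or a joint stands for the part that bears it (a point fixed in the world has none). Each returns a list of dicts, best first, with "p" (0 to 1); they miss things now and then, are a little off and sometimes report something else, mostly with a low value. They report only what shows in the picture. A call takes as long as a camera call. They do not tell look-alikes from the thing itself.
- arm.find_in(camera, target): "location" ([column, row] in pixels, amid what is visible of it).
- arm.masks_of(camera, target): "pixels" (480x640 bool, what is visible of it) and "location" ([column, row] in pixels, amid what is visible of it).
The state is a dict: "clock": time; "joints": joint angles; "joint_vel": joint speeds; "joint_efforts": joint torques, N m; "position": TCP position; "ee_rot": TCP orientation; "contact_force": force on the tool from outside, world axes, zero at the start; "wrist_torque": the same for the moment, N m; "gripper_width": finger opening in mm.
Only numpy, scipy, OpenCV 4.12 (cv2) and the standard library are available. Lean on these libraries where they do the work, as an engineer would, in place of code of your own. Each camera call takes 0.05 s, during which the arm holds its last target. There are 200 camera calls.

## Working session

There is one attempt and no reset: what is moved stays moved. The work goes in short steps, Python scripts to look and compute and a shell command to move; the robot and the scene stay as the last step left them, time stands still between calls to the robot, and variables do not carry over. Pictures are saved under pics/ and viewed, about 12 in all and at most 16, crops included, and the job is handed in when it is done.

```bash
mkdir -p pics; ls
python3 - <<'E'
from bench import arm
import cv2
for c in("top","side"):
    im=arm.get_image(c); cv2.imwrite(f"pics/{c}0.png",im[:,:,::-1])
    k=arm.calibration(c); print(c,k)
    for n in ["punch_mid","tube_mid","drift_mid","collar_mid","wood_rack","alu_rack","punch_block"]:
        print(n,[(round(d["p"],2),[round(float(v)) for v in d["location"]]) for d in arm.find_in(c,n)])
print(arm.read_state())
E
```

```text
pics
top {'intrinsics': array([[508.77097982,   0.        , 314.37380315],
       [  0.        , 508.77097982, 239.83693558],
       [  0.        ,   0.        ,   1.        ]]), 'dist_coeffs': array([0.0258232, 0.       , 0.       , 0.       , 0.       ]), 'R': array([[ 0.00296061, -0.99990708,  0.01330635],
       [-0.99680483, -0.00401304, -0.07977488],
       [ 0.07982087, -0.01302765, -0.99672409]]), 't': array([  29.57153099,  500.51544311, 1263.72352917])}
punch_mid [(0.67, [198, 236]), (0.26, [277, 234])]
tube_mid [(0.56, [277, 233])]
drift_mid [(0.57, [277, 196]), (0.48, [259, 273]), (0.42, [250, 236])]
collar_mid [(0.73, [228, 238])]
wood_rack [(0.81, [246, 251])]
alu_rack [(0.93, [415, 252])]
punch_block [(0.91, [200, 246])]
side {'intrinsics': array([[457.099325  ,   0.        , 319.56407776],
       [  0.        , 457.099325  , 237.41213714],
       [  0.        ,   0.        ,   1.        ]]), 'dist_coeffs': array([-0.02647917,  0.        ,  0.        ,  0.        ,  0.        ]), 'R': array([[-9.84809728e-01, -1.73636806e-01, -2.42891504e-04],
       [-7.24982133e-02, 
[... 474 characters left out ...]
 [299, 350])]
{'clock': 0.8, 'joints': array([-9.37408188e-01,  3.84649356e-01,  7.90737047e-03,  2.48296742e-06,
       -1.19401304e+00, -2.58604949e-01]), 'joint_vel': array([ 0.00038397,  0.00030685,  0.00010562, -0.00053001,  0.00065607,
       -0.00033863]), 'joint_efforts': array([ 3.12070370e-04, -3.92024767e+01,  1.88608521e+01,  4.19051304e+00,
       -2.11521883e-04, -8.95621326e-06]), 'position': array([ 228.81006286, -581.58454101,  231.34593513]), 'ee_rot': array([ 0.69474129,  0.1317376 , -0.13172648, -0.69471424]), 'contact_force': array([-0.35105573,  0.22539295,  0.39001218]), 'wrist_torque': array([-0.01787414,  0.04267726, -0.01492829]), 'gripper_width': 85.71465105663624}
```

View pics/top0.png

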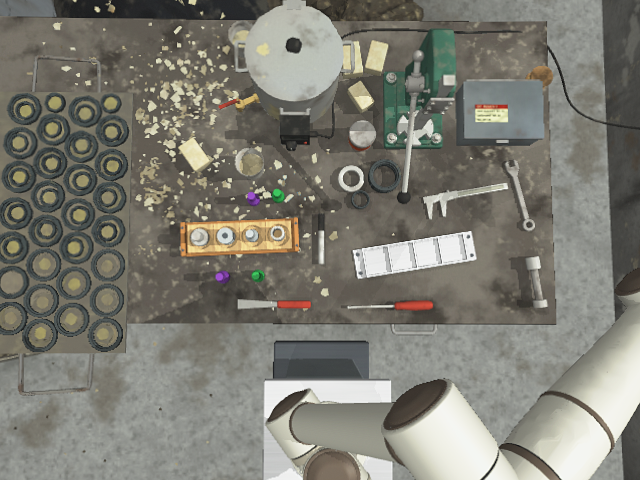

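View pics/side0.png

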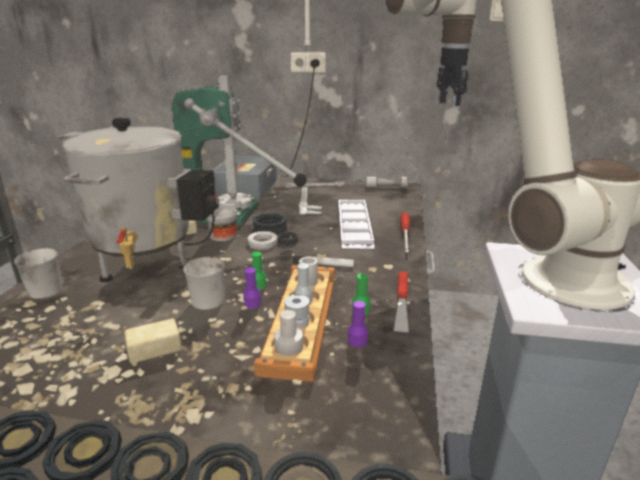

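Run:
```python
import cv2
im=cv2.imread("pics/top0.png")
cv2.imwrite("pics/crop0.png",cv2.resize(im[170:320,160:490],None,fx=2.4,fy=2.4,interpolation=cv2.INTER_CUBIC))
```

```text
(no output)
```

View pics/crop0.png

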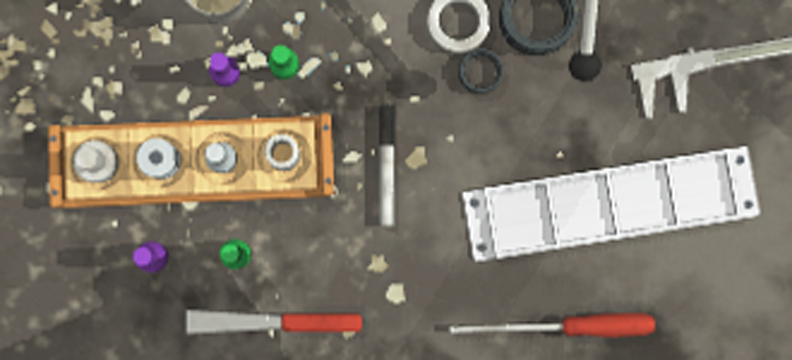

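The top view shows the wooden rack at left (about columns 180–298, row 237), holding punch (199,236), collar (226,236), drift (251,237) and tube (277,233), left to right. The aluminium rack is at right (415,254). The green and purple look-alikes stand beside the wooden rack, at (253,198), (277,195), (222,277) and (257,276). The side view agrees.

```bash
cat > h.py <<'E'
import numpy as np,cv2
from bench import arm
from scipy.spatial.transform import Rotation as Ro
def ray(c,px,z):
    k=arm.calibration(c)
    p=cv2.undistortPoints(np.array(px,float).reshape(-1,1,2),k["intrinsics"],k["dist_coeffs"]).reshape(-1,2)
    d=np.c_[p,np.ones(len(p))]@k["R"]; o=-k["R"].T@k["t"]
    return o+d*((z-o[2])/d[:,2])[:,None]
def go(target,yaw_dir=None):
    """total turn about tool y so tool z lies along yaw_dir (or opposite), then shift in the new tool axes"""
    s=arm.read_state(); R=Ro.from_quat(s["ee_rot"]); a=0
    if yaw_dir is not None:
        v=R.inv().apply([*yaw_dir,0]); a=np.arctan2(v[0],v[2])
        a=(a+np.pi/2)%np.pi-np.pi/2
    R2=R*Ro.from_rotvec([0,a,0])
    print("t",round(s["clock"],1),"pos",s["position"].round(1),"w",round(s["gripper_width"],1),"F",s["contact_force"].round(1),"q6",s["joints"][5].round(2))
    print("tooly",R.as_matrix()[:,1].round(3),"turn",round(a,3),"shift",R2.inv().apply(np.array(target)-s["position"]).round(1))
E
python3 - <<'E'
from h import *
arm.get_image("top")
def best(c,n):
    m=arm.masks_of(c,n); return m
for n,z in (("wood_rack",22),("alu_rack",8)):
    m=best("top",n)[0]["pixels"].astype(np.uint8)
    pts=cv2.findNonZero(m); box=cv2.boxPoints(cv2.minAreaRect(pts)); w=ray("top",box,z)[:,:2]
    e=np.diff(np.r_[w,w[:1]],axis=0); L=np.linalg.norm(e,axis=1); v=e[np.argmax(L)]; v=v*np.sign(v[1])
    print(n,box.round().tolist(),"c",w.mean(0).round(1),"sizes",L.round(),"yaw",np.arctan2(-v[0],v[1]).round(3))
for n,zt,zm in (("punch_mid",18,48),("collar_mid",18,38),("drift_mid",18,53),("tube_mid",18,41)):
    for d in best("top",n):
        m=d["pixels"].astype(np.uint8); x,y,w,h=cv2.boundingRect(m)
        if y<215 or y>260: continue
        print(n,round(d["p"],2),d["location"],(x,y,w,h),m.sum(),ray("top",[x+(w-1)/2,y+(h-1)/2],zm)[0].round(1))
arm.get_image("side")
# side-camera check of the tools (mid height)
for n,zm in (("punch_mid",48),("collar_mid",38),("tube_mid",41)):
    d=best("side",n)[0]; print("side",n,ray("side",d["location"],zm)[0].round(1))
E
```

```text
wood_rack [[179.0, 222.0], [298.0, 217.0], [299.0, 251.0], [180.0, 256.0]] c [507.3 220.6] sizes [299.  86. 297.  86.] yaw 0.048
alu_rack [[353.0, 249.0], [471.0, 230.0], [476.0, 260.0], [358.0, 279.0]] c [ 465.6 -224.4] sizes [306.  76. 305.  76.] yaw 0.163
punch_mid 0.7 [199.3, 236.6] (191, 228, 18, 19) 264 [504.  314.1  48. ]
collar_mid 0.63 [228.0, 237.2] (217, 227, 19, 17) 238 [510.1 250.9  38. ]
tube_mid 0.57 [281.4, 234.5] (272, 227, 13, 14) 90 [514.1 121.9  41. ]
side punch_mid [501.9 330.4  48. ]
side collar_mid [507.7 239.4  38. ]
side tube_mid [510.2  98.2  41. ]
```

Run:
```python
from h import *
print(ray("top",[251.5,234.5],88)[0].round(1))
print(Ro.from_quat(arm.read_state()["ee_rot"]).as_matrix().round(3))
go([504,315.5,150],[np.cos(.048),np.sin(.048)])
```

```text
[507.1 182.2  88. ]
[[ 0.931  0.    -0.366]
 [ 0.366 -0.     0.931]
 [ 0.    -1.    -0.   ]]
t 1.4 pos [ 228.8 -581.6  231.3] w 85.3 F [-0.5 -0.  -0.2] q6 -0.26
tooly [ 0. -0. -1.] turn -1.244 shift [ 882.9   81.3 -317.9]
```

```bash
R='{"delta_pos":[0,0,0],"rot":[0,-0.1244,0],"jaw":70}'
python3 -m creep '[{"delta_pos":[0,0,0],"rot":[0,-0.1244,0],"jaw":70},{"delta_pos":[0,0,0],"rot":[0,-0.1244,0],"jaw":70},{"delta_pos":[0,0,0],"rot":[0,-0.1244,0],"jaw":70},{"delta_pos":[0,0,0],"rot":[0,-0.1244,0],"jaw":70},{"delta_pos":[0,0,0],"rot":[0,-0.1244,0],"jaw":70},{"delta_pos":[0,0,0],"rot":[0,-0.1244,0],"jaw":70},{"delta_pos":[0,0,0],"rot":[0,-0.1244,0],"jaw":70},{"delta_pos":[0,0,0],"rot":[0,-0.1244,0],"jaw":70},{"delta_pos":[0,0,0],"rot":[0,-0.1244,0],"jaw":70},{"delta_pos":[0,0,0],"rot":[0,-0.1244,0],"jaw":70}]'
python3 -m creep '[{"delta_pos":[30,0,-11],"rot":[0,0,0],"jaw":70},{"delta_pos":[30,0,-11],"rot":[0,0,0],"jaw":70},{"delta_pos":[30,0,-11],"rot":[0,0,0],"jaw":70},{"delta_pos":[30,0,-11],"rot":[0,0,0],"jaw":70},{"delta_pos":[30,0,-11],"rot":[0,0,0],"jaw":70},{"delta_pos":[30,0,-11],"rot":[0,0,0],"jaw":70},{"delta_pos":[30,0,-11],"rot":[0,0,0],"jaw":70},{"delta_pos":[30,0,-11],"rot":[0,0,0],"jaw":70},{"delta_pos":[30,0,-11],"rot":[0,0,0],"jaw":70},{"delta_pos":[30,0,-11],"rot":[0,0,0],"jaw":70}]'
python3 -c "
from h import *
go([504,315.5,130],[np.cos(.048),np.sin(.048)])"
```

```text
clock: 2.18
position: [228.8, -581.6, 231.3]
ee_rot: [0.486, 0.513, -0.513, -0.486]
contact_force: [-0.1, 0.0, -0.4]
gripper_width: 70.1
clock: 3.02
position: [324.5, -275.3, 231.6]
ee_rot: [0.488, 0.512, -0.512, -0.488]
contact_force: [0.2, 0.3, 0.2]
gripper_width: 70.1
t 3.0 pos [ 324.5 -275.3  231.6] w 70.1 F [0.2 0.3 0.2] q6 0.37
tooly [ 0.001 -0.    -1.   ] turn -0.0 shift [ 581.5  101.6 -207.6]
```

```bash
python3 -m creep '[{"delta_pos":[30,2,-11],"rot":[0,0,0],"jaw":70},{"delta_pos":[30,2,-11],"rot":[0,0,0],"jaw":70},{"delta_pos":[30,2,-11],"rot":[0,0,0],"jaw":70},{"delta_pos":[30,2,-11],"rot":[0,0,0],"jaw":70},{"delta_pos":[30,2,-11],"rot":[0,0,0],"jaw":70},{"delta_pos":[30,2,-11],"rot":[0,0,0],"jaw":70},{"delta_pos":[30,2,-11],"rot":[0,0,0],"jaw":70},{"delta_pos":[30,2,-11],"rot":[0,0,0],"jaw":70},{"delta_pos":[30,2,-11],"rot":[0,0,0],"jaw":70},{"delta_pos":[30,2,-11],"rot":[0,0,0],"jaw":70}]'
python3 -m creep '[{"delta_pos":[30,8,-10],"rot":[0,0,0],"jaw":70},{"delta_pos":[30,8,-10],"rot":[0,0,0],"jaw":70},{"delta_pos":[30,8,-10],"rot":[0,0,0],"jaw":70},{"delta_pos":[30,8,-10],"rot":[0,0,0],"jaw":70},{"delta_pos":[30,8,-10],"rot":[0,0,0],"jaw":70},{"delta_pos":[30,8,-10],"rot":[0,0,0],"jaw":70},{"delta_pos":[30,8,-10],"rot":[0,0,0],"jaw":70},{"delta_pos":[28,8,-10],"rot":[0,0,0],"jaw":70},{"delta_pos":[25,8,-10],"rot":[0,0,0],"jaw":70},{"delta_pos":[0,0,0],"rot":[0,0,0],"jaw":70}]'
python3 -c "
from h import *
for c in('top','side'): 
  im=arm.get_image(c);cv2.imwrite(f'pics/{c}1.png',im[:,:,::-1])
a=cv2.imread('pics/top1.png')[190:290,165:315];b=cv2.imread('pics/side1.png')[215:390,220:400]
cv2.imwrite('pics/c1.png',np.hstack([cv2.resize(a,(400,266)),cv2.resize(b,(274,266))]))
go([504,315.5,48],[np.cos(.048),np.sin(.048)])"
```

```text
clock: 3.85
position: [420.0, 30.0, 211.7]
ee_rot: [0.488, 0.512, -0.512, -0.488]
contact_force: [0.4, 0.1, -0.3]
gripper_width: 70.0
clock: 4.68
position: [498.1, 299.1, 137.3]
ee_rot: [-0.487, -0.512, 0.513, 0.487]
contact_force: [0.3, -0.2, -0.4]
gripper_width: 70.2
t 4.8 pos [496.8 295.8 138.5] w 70.0 F [-0.5 -1.  -0.7] q6 -0.77
tooly [-0.001 -0.001 -1.   ] turn 0.001 shift [19.4 90.4 -8.3]
```

View pics/c1.png

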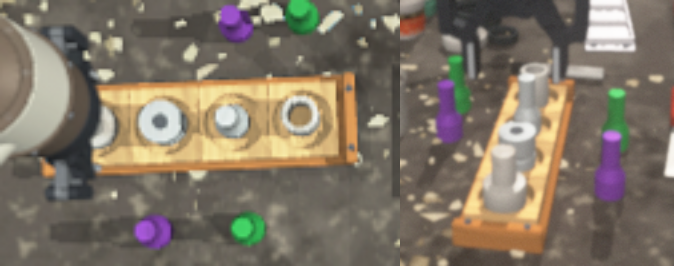

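```bash
python3 -c "
from h import *
print(ray('side',[289,313],78).round(),ray('side',[297.5,301],58).round(),ray('side',[304.5,265],88).round(),ray('side',[310,262],64).round())
im=cv2.imread('pics/side0.png')[240:390,240:390];cv2.imwrite('pics/c2.png',cv2.resize(im,None,fx=4,fy=4,interpolation=2))"
```

```text
[[504. 317.  78.]] [[506. 253.  58.]] [[508. 187.  88.]] [[510. 130.  64.]]
```

View pics/c2.png

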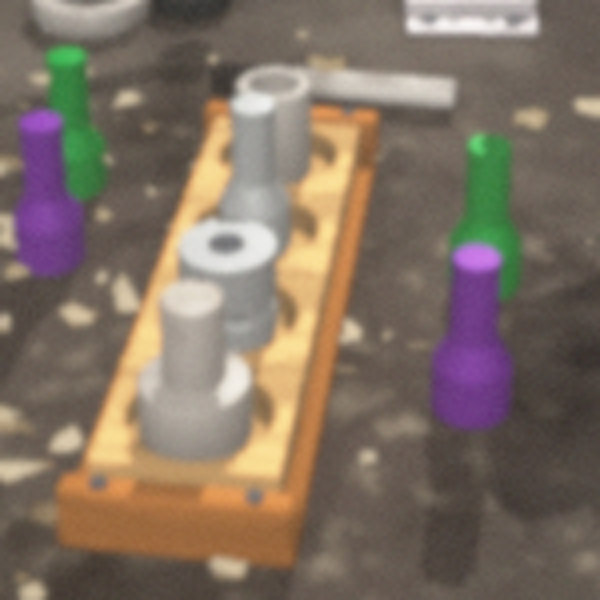

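The crop confirms all four tools standing, with tops at about (288,312), (297,301), (304,265) and (308,261) in the side picture. That agrees with the top-view positions to within a few mm.

```bash
python3 -m creep '[{"delta_pos":[8,0,-4],"rot":[0,0,0],"jaw":70},{"delta_pos":[8,0,-4],"rot":[0,0,0],"jaw":70},{"delta_pos":[4,0,0],"rot":[0,0,0],"jaw":70},{"delta_pos":[0,14,0],"rot":[0,0,0],"jaw":70},{"delta_pos":[0,14,0],"rot":[0,0,0],"jaw":70},{"delta_pos":[0,14,0],"rot":[0,0,0],"jaw":70},{"delta_pos":[0,14,0],"rot":[0,0,0],"jaw":70},{"delta_pos":[0,14,0],"rot":[0,0,0],"jaw":70},{"delta_pos":[0,8,0],"rot":[0,0,0],"jaw":70},{"delta_pos":[0,0,0],"rot":[0,0,0],"jaw":70}]'
python3 -c "
from h import *
go([504,316,48],[np.cos(.048),np.sin(.048)])"
```

```text
clock: 5.62
position: [503.3, 314.7, 59.8]
ee_rot: [-0.488, -0.511, 0.513, 0.488]
contact_force: [-0.2, 0.6, 0.7]
gripper_width: 70.3
t 5.6 pos [503.3 314.7  59.8] w 70.3 F [-0.2  0.6  0.7] q6 -0.78
tooly [-0.002 -0.002 -1.   ] turn -0.001 shift [ 1.2 11.8 -0.8]
```

```bash
python3 -m creep '[{"delta_pos":[1,6,0],"rot":[0,0,0],"jaw":70},{"delta_pos":[0,5,0],"rot":[0,0,0],"jaw":70},{"delta_pos":[0,0,0],"rot":[0,0,0],"jaw":5},{"delta_pos":[0,0,0],"rot":[0,0,0],"jaw":5},{"delta_pos":[0,0,0],"rot":[0,0,0],"jaw":5},{"delta_pos":[0,0,0],"rot":[0,0,0],"jaw":5},{"delta_pos":[0,0,0],"rot":[0,0,0],"jaw":5},{"delta_pos":[0,0,0],"rot":[0,0,0],"jaw":5},{"delta_pos":[0,0,0],"rot":[0,0,0],"jaw":5},{"delta_pos":[0,0,0],"rot":[0,0,0],"jaw":5}]'
python3 -c "
from h import *
go([481.4,-320.6,135],[np.cos(.163),np.sin(.163)])"
```

```text
clock: 6.45
position: [504.8, 317.1, 51.2]
ee_rot: [0.488, 0.513, -0.511, -0.488]
contact_force: [1.2, -0.3, 5.1]
gripper_width: 21.9
t 6.5 pos [504.8 317.1  51.2] w 21.9 F [ 1.2 -0.3  5.1] q6 -0.78
tooly [ 0.002  0.001 -1.   ] turn -0.115 shift [-625.4  -84.6  126.4]
```

```bash
python3 -m creep '[{"delta_pos":[0,-6,0],"rot":[0,0,0],"jaw":5},{"delta_pos":[0,-12,0],"rot":[0,0,0],"jaw":5},{"delta_pos":[0,-14,0],"rot":[0,0,0],"jaw":5},{"delta_pos":[0,-14,0],"rot":[0,-0.02,0],"jaw":5},{"delta_pos":[0,-14,0],"rot":[0,-0.02,0],"jaw":5},{"delta_pos":[0,-14,0],"rot":[0,-0.02,0],"jaw":5},{"delta_pos":[0,-10,0],"rot":[0,-0.02,0],"jaw":5},{"delta_pos":[0,0,0],"rot":[0,-0.02,0],"jaw":5},{"delta_pos":[-10,0,2],"rot":[0,-0.015,0],"jaw":5},{"delta_pos":[-20,0,4],"rot":[0,0,0],"jaw":5}]'
python3 -m creep '[{"delta_pos":[-30,0,6],"rot":[0,0,0],"jaw":5},{"delta_pos":[-30,0,6],"rot":[0,0,0],"jaw":5},{"delta_pos":[-30,0,6],"rot":[0,0,0],"jaw":5},{"delta_pos":[-30,0,6],"rot":[0,0,0],"jaw":5},{"delta_pos":[-30,0,6],"rot":[0,0,0],"jaw":5},{"delta_pos":[-30,0,6],"rot":[0,0,0],"jaw":5},{"delta_pos":[-30,0,6],"rot":[0,0,0],"jaw":5},{"delta_pos":[-30,0,6],"rot":[0,0,0],"jaw":5},{"delta_pos":[-30,0,6],"rot":[0,0,0],"jaw":5},{"delta_pos":[-30,0,6],"rot":[0,0,0],"jaw":5}]'
python3 -m creep '[{"delta_pos":[-30,0,6],"rot":[0,0,0],"jaw":5},{"delta_pos":[-30,0,6],"rot":[0,0,0],"jaw":5},{"delta_pos":[-30,0,6],"rot":[0,0,0],"jaw":5},{"delta_pos":[-30,0,6],"rot":[0,0,0],"jaw":5},{"delta_pos":[-30,0,6],"rot":[0,0,0],"jaw":5},{"delta_pos":[-30,0,6],"rot":[0,0,0],"jaw":5},{"delta_pos":[-30,0,6],"rot":[0,0,0],"jaw":5},{"delta_pos":[-20,0,4],"rot":[0,0,0],"jaw":5},{"delta_pos":[-10,0,2],"rot":[0,0,0],"jaw":5},{"delta_pos":[0,0,0],"rot":[0,0,0],"jaw":5}]'
python3 -c "
from h import *
for c in('top','side'): 
  im=arm.get_image(c);cv2.imwrite(f'pics/{c}2.png',im[:,:,::-1])
a=cv2.imread('pics/top2.png')[170:310,170:500];b=cv2.imread('pics/side2.png')[150:390,220:460]
cv2.imwrite('pics/c3.png',np.hstack([cv2.resize(a,(520,220)),cv2.resize(b,(220,220))]))
go([481.4,-320.6,38.5],[np.cos(.163),np.sin(.163)])"
```

```text
clock: 7.28
position: [502.2, 287.0, 133.0]
ee_rot: [-0.457, -0.539, 0.54, 0.457]
contact_force: [1.3, 0.1, -2.5]
gripper_width: 21.9
clock: 8.12
position: [490.8, -21.1, 133.2]
ee_rot: [-0.457, -0.538, 0.54, 0.458]
contact_force: [0.3, 0.3, -2.6]
gripper_width: 21.9
clock: 8.95
position: [482.8, -265.7, 132.9]
ee_rot: [-0.458, -0.538, 0.539, 0.459]
contact_force: [0.2, 0.2, -2.8]
gripper_width: 22.4
t 9.1 pos [ 483.1 -263.8  133.3] w 22.2 F [-1.1  0.1 -3.3] q6 0.37
tooly [-0.002  0.001 -1.   ] turn -0.001 shift [-55.9  94.8  10.7]
```

View pics/c3.png

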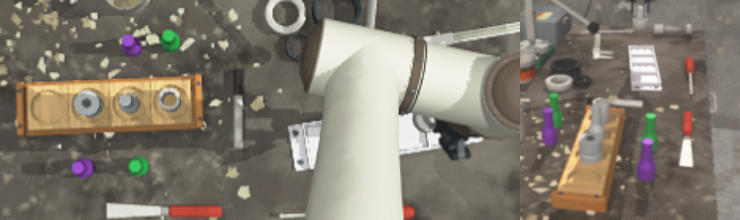

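The punch is in the gripper and its well is empty. Next I align over the rightmost bay and lower it.

```bash
python3 -m creep '[{"delta_pos":[-18,0,3],"rot":[0,0,0],"jaw":5},{"delta_pos":[-20,0,4],"rot":[0,0,0],"jaw":5},{"delta_pos":[-14,0,3],"rot":[0,0,0],"jaw":5},{"delta_pos":[-4,0,0.7],"rot":[0,0,0],"jaw":5},{"delta_pos":[0,10,0],"rot":[0,0,0],"jaw":5},{"delta_pos":[0,14,0],"rot":[0,0,0],"jaw":5},{"delta_pos":[0,14,0],"rot":[0,0,0],"jaw":5},{"delta_pos":[0,14,0],"rot":[0,0,0],"jaw":5},{"delta_pos":[0,12,0],"rot":[0,0,0],"jaw":5},{"delta_pos":[0,0,0],"rot":[0,0,0],"jaw":5}]'
python3 -c "
from h import *
go([481.4,-320.6,38.5],[np.cos(.163),np.sin(.163)])"
```

```text
clock: 9.88
position: [480.2, -318.7, 66.9]
ee_rot: [-0.455, -0.539, 0.54, 0.46]
contact_force: [-0.4, -0.3, -3.0]
gripper_width: 22.1
t 9.9 pos [ 480.2 -318.7   66.9] w 22.1 F [-0.4 -0.3 -3. ] q6 0.47
tooly [-0.006  0.003 -1.   ] turn 0.001 shift [-2.2 28.3 -1. ]
```

```bash
python3 -m creep '[{"delta_pos":[-2,8,-1],"rot":[0,0,0],"jaw":5},{"delta_pos":[0,7,0],"rot":[0,0,0],"jaw":5},{"delta_pos":[0,4,0],"rot":[0,0,0],"jaw":5},{"delta_pos":[0,3,0],"rot":[0,0,0],"jaw":5},{"delta_pos":[0,2,0],"rot":[0,0,0],"jaw":5},{"delta_pos":[0,1,0],"rot":[0,0,0],"jaw":5},{"delta_pos":[0,1,0],"rot":[0,0,0],"jaw":5},{"delta_pos":[0,1,0],"rot":[0,0,0],"jaw":5},{"delta_pos":[0,0,0],"rot":[0,0,0],"jaw":5},{"delta_pos":[0,0,0],"rot":[0,0,0],"jaw":5}]'
python3 -c "
from h import *
go([481.4,-320.6,38.5],[np.cos(.163),np.sin(.163)])"
```

```text
clock: 10.72
position: [483.8, -323.2, 43.5]
ee_rot: [0.458, 0.539, -0.539, -0.458]
contact_force: [0.6, -0.4, -2.9]
gripper_width: 21.8
t 10.7 pos [ 483.8 -323.2   43.5] w 21.8 F [ 0.6 -0.4 -2.9] q6 0.47
tooly [ 0. -0. -1.] turn -0.0 shift [2.9 5.  1.9]
```

```bash
python3 -m creep '[{"delta_pos":[2,1,1],"rot":[0,0,0],"jaw":5},{"delta_pos":[0,1,0],"rot":[0,0,0],"jaw":5},{"delta_pos":[0,1,0],"rot":[0,0,0],"jaw":5},{"delta_pos":[0,0.5,0],"rot":[0,0,0],"jaw":5},{"delta_pos":[0,0.5,0],"rot":[0,0,0],"jaw":5},{"delta_pos":[0,0.5,0],"rot":[0,0,0],"jaw":5},{"delta_pos":[0,0.5,0],"rot":[0,0,0],"jaw":5},{"delta_pos":[0,0,0],"rot":[0,0,0],"jaw":5},{"delta_pos":[0,0,0],"rot":[0,0,0],"jaw":5},{"delta_pos":[0,0,0],"rot":[0,0,0],"jaw":5}]'
python3 -c "
from h import *
go([481.4,-320.6,38.5],[np.cos(.163),np.sin(.163)])"
```

```text
clock: 11.55
position: [482.5, -321.3, 38.4]
ee_rot: [0.458, 0.539, -0.539, -0.458]
contact_force: [0.3, 0.5, -2.4]
gripper_width: 21.8
t 11.6 pos [ 482.5 -321.3   38.4] w 21.8 F [ 0.3  0.5 -2.4] q6 0.47
tooly [ 0. -0. -1.] turn 0.0 shift [ 0.9 -0.1  0.9]
```

```bash
python3 -m creep '[{"delta_pos":[0,0.7,0],"rot":[0,0,0],"jaw":5},{"delta_pos":[0,0.6,0],"rot":[0,0,0],"jaw":5},{"delta_pos":[0,0.6,0],"rot":[0,0,0],"jaw":5},{"delta_pos":[0,0.6,0],"rot":[0,0,0],"jaw":5},{"delta_pos":[0,0,0],"rot":[0,0,0],"jaw":5},{"delta_pos":[0,0,0],"rot":[0,0,0],"jaw":5},{"delta_pos":[0,0,0],"rot":[0,0,0],"jaw":5},{"delta_pos":[0,0,0],"rot":[0,0,0],"jaw":5},{"delta_pos":[0,0,0],"rot":[0,0,0],"jaw":5},{"delta_pos":[0,0,0],"rot":[0,0,0],"jaw":5}]'
python3 -c "
from h import *
go([481.4,-320.6,36],[np.cos(.163),np.sin(.163)])"
```

```text
clock: 12.38
position: [482.5, -321.6, 38.1]
ee_rot: [-0.458, -0.539, 0.539, 0.457]
contact_force: [-4.2, 2.2, 10.8]
gripper_width: 21.7
t 12.4 pos [ 482.5 -321.6   38.1] w 21.7 F [-4.2  2.2 10.8] q6 0.47
tooly [ 0.001 -0.001 -1.   ] turn 0.001 shift [1.2 2.1 0.9]
```

In contact with the floor at z 38, as predicted. Release and go for the collar.

```bash
python3 -m creep '[{"delta_pos":[0,-1,0],"rot":[0,0,0],"jaw":5},{"delta_pos":[0,0,0],"rot":[0,0,0],"jaw":70},{"delta_pos":[0,0,0],"rot":[0,0,0],"jaw":70},{"delta_pos":[0,0,0],"rot":[0,0,0],"jaw":70},{"delta_pos":[0,0,0],"rot":[0,0,0],"jaw":70},{"delta_pos":[0,0,0],"rot":[0,0,0],"jaw":70},{"delta_pos":[0,-10,0],"rot":[0,0,0],"jaw":70},{"delta_pos":[0,-20,0],"rot":[0,0,0],"jaw":70},{"delta_pos":[0,-20,0],"rot":[0,0,0],"jaw":70},{"delta_pos":[0,-20,0],"rot":[0,0,0],"jaw":70}]'
python3 -m creep '[{"delta_pos":[0,-20,0],"rot":[0,0.02,0],"jaw":70},{"delta_pos":[0,-10,0],"rot":[0,0.02,0],"jaw":70},{"delta_pos":[0,0,0],"rot":[0,0.02,0],"jaw":70},{"delta_pos":[0,0,0],"rot":[0,0.02,0],"jaw":70},{"delta_pos":[0,0,0],"rot":[0,0.02,0],"jaw":70},{"delta_pos":[10,0,0],"rot":[0,0.015,0],"jaw":70},{"delta_pos":[20,0,0],"rot":[0,0,0],"jaw":70},{"delta_pos":[30,0,0],"rot":[0,0,0],"jaw":70},{"delta_pos":[30,0,0],"rot":[0,0,0],"jaw":70},{"delta_pos":[30,0,0],"rot":[0,0,0],"jaw":70}]'
python3 -c "
from h import *
go([508,252,110],[np.cos(.048),np.sin(.048)])"
```

```text
clock: 13.22
position: [482.4, -321.3, 108.1]
ee_rot: [-0.458, -0.539, 0.539, 0.458]
contact_force: [-0.0, -1.1, -0.4]
gripper_width: 70.2
clock: 14.05
position: [475.3, -200.3, 135.0]
ee_rot: [-0.487, -0.511, 0.512, 0.489]
contact_force: [-0.8, -0.5, 0.2]
gripper_width: 70.1
t 14.1 pos [ 475.3 -200.3  135. ] w 70.1 F [-0.8 -0.5  0.2] q6 0.13
tooly [-0.004  0.001 -1.   ] turn -0.002 shift [450.2  25.2 -54.5]
```

```bash
python3 -m creep '[{"delta_pos":[34,0,-4],"rot":[0,0,0],"jaw":70},{"delta_pos":[34,0,-4],"rot":[0,0,0],"jaw":70},{"delta_pos":[34,0,-4],"rot":[0,0,0],"jaw":70},{"delta_pos":[34,0,-4],"rot":[0,0,0],"jaw":70},{"delta_pos":[34,0,-4],"rot":[0,0,0],"jaw":70},{"delta_pos":[34,0,-4],"rot":[0,0,0],"jaw":70},{"delta_pos":[34,0,-4],"rot":[0,0,0],"jaw":70},{"delta_pos":[34,0,-4],"rot":[0,0,0],"jaw":70},{"delta_pos":[34,0,-4],"rot":[0,0,0],"jaw":70},{"delta_pos":[34,0,-4],"rot":[0,0,0],"jaw":70}]'
python3 -m creep '[{"delta_pos":[34,0,-4],"rot":[0,0,0],"jaw":70},{"delta_pos":[30,0,-4],"rot":[0,0,0],"jaw":70},{"delta_pos":[20,0,-4],"rot":[0,0,0],"jaw":70},{"delta_pos":[10,0,-2],"rot":[0,0,0],"jaw":70},{"delta_pos":[0,0,0],"rot":[0,0,0],"jaw":70},{"delta_pos":[0,0,0],"rot":[0,0,0],"jaw":70},{"delta_pos":[0,0,0],"rot":[0,0,0],"jaw":70},{"delta_pos":[0,0,0],"rot":[0,0,0],"jaw":70},{"delta_pos":[0,0,0],"rot":[0,0,0],"jaw":70},{"delta_pos":[0,0,0],"rot":[0,0,0],"jaw":70}]'
python3 -c "
from h import *
im=arm.get_image('top');cv2.imwrite('pics/c4.png',cv2.resize(im[190:300,330:500,::-1],None,fx=4,fy=4))
go([508,252,31],[np.cos(.048),np.sin(.048)])"
```

```text
clock: 14.88
position: [499.1, 141.4, 135.3]
ee_rot: [-0.488, -0.511, 0.513, 0.488]
contact_force: [1.1, -0.4, -0.1]
gripper_width: 70.3
clock: 15.72
position: [509.7, 233.8, 137.0]
ee_rot: [0.488, 0.512, -0.511, -0.488]
contact_force: [0.1, 0.4, -0.1]
gripper_width: 70.1
t 15.8 pos [509.7 234.  137. ] w 70.5 F [ 0.9 -0.4  0.7] q6 -0.67
tooly [ 0.  0. -1.] turn -0.001 shift [ 18.1 106.    0.8]
```

View pics/c4.png

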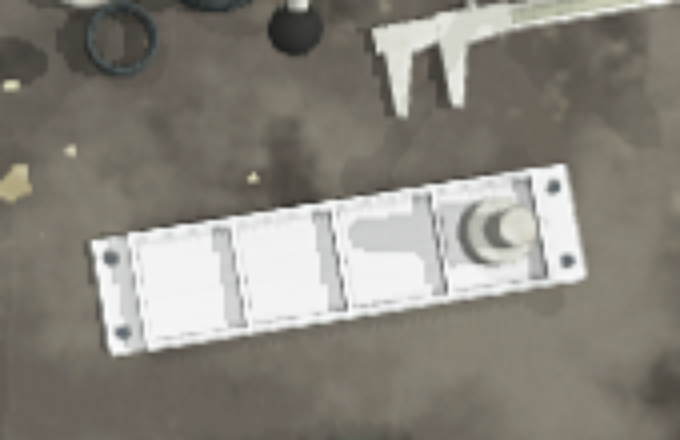

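The punch stands centred in the rightmost bay; its foot is about (492,233) in the crop and the bay middle about (489,237). Now the collar.

```bash
python3 -m creep '[{"delta_pos":[8,0,0],"rot":[0,0,0],"jaw":70},{"delta_pos":[7,0,1],"rot":[0,0,0],"jaw":70},{"delta_pos":[3,0,0],"rot":[0,0,0],"jaw":70},{"delta_pos":[0,16,0],"rot":[0,0,0],"jaw":70},{"delta_pos":[0,18,0],"rot":[0,0,0],"jaw":70},{"delta_pos":[0,18,0],"rot":[0,0,0],"jaw":70},{"delta_pos":[0,18,0],"rot":[0,0,0],"jaw":70},{"delta_pos":[0,18,0],"rot":[0,0,0],"jaw":70},{"delta_pos":[0,11,0],"rot":[0,0,0],"jaw":70},{"delta_pos":[0,6,0],"rot":[0,0,0],"jaw":70}]'
python3 -m creep '[{"delta_pos":[0,0,0],"rot":[0,0,0],"jaw":70},{"delta_pos":[0,0,0],"rot":[0,0,0],"jaw":70},{"delta_pos":[0,0,0],"rot":[0,0,0],"jaw":5},{"delta_pos":[0,0,0],"rot":[0,0,0],"jaw":5},{"delta_pos":[0,0,0],"rot":[0,0,0],"jaw":5},{"delta_pos":[0,0,0],"rot":[0,0,0],"jaw":5},{"delta_pos":[0,0,0],"rot":[0,0,0],"jaw":5},{"delta_pos":[0,0,0],"rot":[0,0,0],"jaw":5},{"delta_pos":[0,0,0],"rot":[0,0,0],"jaw":5},{"delta_pos":[0,0,0],"rot":[0,0,0],"jaw":5}]'
python3 -c "
from h import *
go([470.9,-256.5,115],[np.cos(.163),np.sin(.163)])"
```

```text
clock: 16.6
position: [507.0, 252.4, 30.1]
ee_rot: [-0.488, -0.511, 0.513, 0.488]
contact_force: [0.4, 0.2, -0.3]
gripper_width: 70.0
clock: 17.43
position: [508.5, 253.2, 33.2]
ee_rot: [0.488, 0.513, -0.511, -0.488]
contact_force: [-1.1, 0.4, 5.4]
gripper_width: 38.3
t 17.4 pos [508.5 253.2  33.2] w 38.3 F [-1.1  0.4  5.4] q6 -0.7
tooly [ 0.002  0.001 -1.   ] turn -0.115 shift [-496.7  -82.6  119.6]
```

```bash
python3 -m creep '[{"delta_pos":[0,-6,0],"rot":[0,0,0],"jaw":5},{"delta_pos":[0,-12,0],"rot":[0,0,0],"jaw":5},{"delta_pos":[0,-16,0],"rot":[0,0,0],"jaw":5},{"delta_pos":[0,-16,0],"rot":[0,-0.02,0],"jaw":5},{"delta_pos":[0,-16,0],"rot":[0,-0.02,0],"jaw":5},{"delta_pos":[0,-16,0],"rot":[0,-0.02,0],"jaw":5},{"delta_pos":[0,-10,0],"rot":[0,-0.02,0],"jaw":5},{"delta_pos":[0,-4,0],"rot":[0,-0.02,0],"jaw":5},{"delta_pos":[-10,0,2],"rot":[0,-0.015,0],"jaw":5},{"delta_pos":[-20,0,5],"rot":[0,0,0],"jaw":5}]'
python3 -m creep '[{"delta_pos":[-31,0,7.5],"rot":[0,0,0],"jaw":5},{"delta_pos":[-31,0,7.5],"rot":[0,0,0],"jaw":5},{"delta_pos":[-31,0,7.5],"rot":[0,0,0],"jaw":5},{"delta_pos":[-31,0,7.5],"rot":[0,0,0],"jaw":5},{"delta_pos":[-31,0,7.5],"rot":[0,0,0],"jaw":5},{"delta_pos":[-31,0,7.5],"rot":[0,0,0],"jaw":5},{"delta_pos":[-31,0,7.5],"rot":[0,0,0],"jaw":5},{"delta_pos":[-31,0,7.5],"rot":[0,0,0],"jaw":5},{"delta_pos":[-31,0,7.5],"rot":[0,0,0],"jaw":5},{"delta_pos":[-31,0,7.5],"rot":[0,0,0],"jaw":5}]'
python3 -m creep '[{"delta_pos":[-31,0,7.5],"rot":[0,0,0],"jaw":5},{"delta_pos":[-31,0,7.5],"rot":[0,0,0],"jaw":5},{"delta_pos":[-31,0,7.5],"rot":[0,0,0],"jaw":5},{"delta_pos":[-31,0,7.5],"rot":[0,0,0],"jaw":5},{"delta_pos":[-20,0,5],"rot":[0,0,0],"jaw":5},{"delta_pos":[-10,0,2],"rot":[0,0,0],"jaw":5},{"delta_pos":[0,0,0],"rot":[0,0,0],"jaw":5},{"delta_pos":[0,0,0],"rot":[0,0,0],"jaw":5},{"delta_pos":[0,0,0],"rot":[0,0,0],"jaw":5},{"delta_pos":[0,0,0],"rot":[0,0,0],"jaw":5}]'
python3 -c "
from h import *
go([470.9,-256.5,20],[np.cos(.163),np.sin(.163)])"
```

```text
clock: 18.27
position: [505.7, 223.0, 127.4]
ee_rot: [0.457, 0.54, -0.539, -0.457]
contact_force: [0.3, -1.3, -1.1]
gripper_width: 38.2
clock: 19.1
position: [480.7, -97.6, 127.0]
ee_rot: [-0.457, -0.539, 0.539, 0.458]
contact_force: [0.8, -0.6, -2.5]
gripper_width: 38.4
clock: 19.93
position: [470.4, -253.1, 127.7]
ee_rot: [-0.457, -0.539, 0.539, 0.457]
contact_force: [-0.5, 0.3, -2.3]
gripper_width: 38.5
t 19.9 pos [ 470.4 -253.1  127.7] w 38.5 F [-0.5  0.3 -2.3] q6 0.35
tooly [-0.  0. -1.] turn 0.001 shift [ -3.5 107.7  -0. ]
```

```bash
python3 -m creep '[{"delta_pos":[-3,6,0],"rot":[0,0,0],"jaw":5},{"delta_pos":[0,14,0],"rot":[0,0,0],"jaw":5},{"delta_pos":[0,16,0],"rot":[0,0,0],"jaw":5},{"delta_pos":[0,16,0],"rot":[0,0,0],"jaw":5},{"delta_pos":[0,16,0],"rot":[0,0,0],"jaw":5},{"delta_pos":[0,14,0],"rot":[0,0,0],"jaw":5},{"delta_pos":[0,10,0],"rot":[0,0,0],"jaw":5},{"delta_pos":[0,6,0],"rot":[0,0,0],"jaw":5},{"delta_pos":[0,3,0],"rot":[0,0,0],"jaw":5},{"delta_pos":[0,0,0],"rot":[0,0,0],"jaw":5}]'
python3 -m creep '[{"delta_pos":[0,1,0],"rot":[0,0,0],"jaw":5},{"delta_pos":[0,1,0],"rot":[0,0,0],"jaw":5},{"delta_pos":[0,1,0],"rot":[0,0,0],"jaw":5},{"delta_pos":[0,0,0],"rot":[0,0,0],"jaw":5},{"delta_pos":[0,0,0],"rot":[0,0,0],"jaw":5},{"delta_pos":[0,0,0],"rot":[0,0,0],"jaw":5},{"delta_pos":[0,0,0],"rot":[0,0,0],"jaw":5},{"delta_pos":[0,0,0],"rot":[0,0,0],"jaw":5},{"delta_pos":[0,0,0],"rot":[0,0,0],"jaw":5},{"delta_pos":[0,0,0],"rot":[0,0,0],"jaw":5}]'
python3 -c "
from h import *
go([470.9,-256.5,20],[np.cos(.163),np.sin(.163)])"
```

```text
clock: 20.77
position: [470.8, -257.0, 26.4]
ee_rot: [-0.457, -0.539, 0.539, 0.458]
contact_force: [-0.4, 0.4, -2.6]
gripper_width: 38.1
clock: 21.6
position: [470.9, -257.1, 23.8]
ee_rot: [0.458, 0.539, -0.539, -0.458]
contact_force: [-1.1, -0.6, -2.4]
gripper_width: 38.3
t 21.6 pos [ 470.9 -257.1   23.8] w 38.3 F [-1.1 -0.6 -2.4] q6 0.36
tooly [ 0.  0. -1.] turn 0.0 shift [ 0.6  3.8 -0.1]
```

```bash
python3 -m creep '[{"delta_pos":[0,1,0],"rot":[0,0,0],"jaw":5},{"delta_pos":[0,1,0],"rot":[0,0,0],"jaw":5},{"delta_pos":[0,0.7,0],"rot":[0,0,0],"jaw":5},{"delta_pos":[0,0.7,0],"rot":[0,0,0],"jaw":5},{"delta_pos":[0,0.6,0],"rot":[0,0,0],"jaw":5},{"delta_pos":[0,0.5,0],"rot":[0,0,0],"jaw":5},{"delta_pos":[0,0,0],"rot":[0,0,0],"jaw":5},{"delta_pos":[0,0,0],"rot":[0,0,0],"jaw":5},{"delta_pos":[0,0,0],"rot":[0,0,0],"jaw":5},{"delta_pos":[0,0,0],"rot":[0,0,0],"jaw":5}]'
```

```text
clock: 22.43
position: [470.8, -257.2, 20.2]
ee_rot: [-0.458, -0.539, 0.539, 0.457]
contact_force: [-1.7, 2.3, 5.5]
gripper_width: 38.1
```

In contact at 20.2, as expected. Release and go to the drift.

```bash
python3 -m creep '[{"delta_pos":[0,-0.5,0],"rot":[0,0,0],"jaw":5},{"delta_pos":[0,0,0],"rot":[0,0,0],"jaw":70},{"delta_pos":[0,0,0],"rot":[0,0,0],"jaw":70},{"delta_pos":[0,0,0],"rot":[0,0,0],"jaw":70},{"delta_pos":[0,0,0],"rot":[0,0,0],"jaw":70},{"delta_pos":[0,0,0],"rot":[0,0,0],"jaw":70},{"delta_pos":[0,-10,0],"rot":[0,0,0],"jaw":70},{"delta_pos":[0,-20,0],"rot":[0,0,0],"jaw":70},{"delta_pos":[0,-20,0],"rot":[0,0,0],"jaw":70},{"delta_pos":[0,-25,0],"rot":[0,0,0],"jaw":70}]'
python3 -m creep '[{"delta_pos":[0,-25,0],"rot":[0,0.02,0],"jaw":70},{"delta_pos":[0,-12,0],"rot":[0,0.02,0],"jaw":70},{"delta_pos":[0,-5,0],"rot":[0,0.02,0],"jaw":70},{"delta_pos":[0,0,0],"rot":[0,0.02,0],"jaw":70},{"delta_pos":[0,0,0],"rot":[0,0.02,0],"jaw":70},{"delta_pos":[10,0,0],"rot":[0,0.015,0],"jaw":70},{"delta_pos":[20,0,0],"rot":[0,0,0],"jaw":70},{"delta_pos":[30,0,-4],"rot":[0,0,0],"jaw":70},{"delta_pos":[30,0,-4],"rot":[0,0,0],"jaw":70},{"delta_pos":[30,0,-4],"rot":[0,0,0],"jaw":70}]'
python3 -m creep '[{"delta_pos":[30,0,-4],"rot":[0,0,0],"jaw":70},{"delta_pos":[30,0,-4],"rot":[0,0,0],"jaw":70},{"delta_pos":[30,0,-4],"rot":[0,0,0],"jaw":70},{"delta_pos":[30,0,-4],"rot":[0,0,0],"jaw":70},{"delta_pos":[30,0,0],"rot":[0,0,0],"jaw":70},{"delta_pos":[30,0,0],"rot":[0,0,0],"jaw":70},{"delta_pos":[30,0,0],"rot":[0,0,0],"jaw":70},{"delta_pos":[30,0,0],"rot":[0,0,0],"jaw":70},{"delta_pos":[30,0,0],"rot":[0,0,0],"jaw":70},{"delta_pos":[20,0,0],"rot":[0,0,0],"jaw":70}]'
python3 -c "
from h import *
go([508,186,57],[np.cos(.048),np.sin(.048)])"
```

```text
clock: 23.27
position: [470.1, -256.9, 95.4]
ee_rot: [-0.457, -0.539, 0.539, 0.458]
contact_force: [1.4, -0.5, -0.1]
gripper_width: 70.1
clock: 24.1
position: [475.8, -135.7, 135.2]
ee_rot: [-0.487, -0.511, 0.512, 0.489]
contact_force: [0.8, -0.3, -0.8]
gripper_width: 70.0
clock: 24.93
position: [478.1, 155.6, 135.4]
ee_rot: [-0.487, -0.511, 0.513, 0.488]
contact_force: [-0.1, 0.2, 0.2]
gripper_width: 69.9
t 24.9 pos [478.1 155.6 135.4] w 69.9 F [-0.1  0.2  0.2] q6 -0.59
tooly [-0.002 -0.001 -1.   ] turn 0.001 shift [ 29.   78.3 -31.5]
```

```bash
python3 -m creep '[{"delta_pos":[8,0,-12],"rot":[0,0,0],"jaw":70},{"delta_pos":[6,0,-12],"rot":[0,0,0],"jaw":70},{"delta_pos":[6,0,-7],"rot":[0,0,0],"jaw":70},{"delta_pos":[0,0,0],"rot":[0,0,0],"jaw":70},{"delta_pos":[0,0,0],"rot":[0,0,0],"jaw":70},{"delta_pos":[0,0,0],"rot":[0,0,0],"jaw":70},{"delta_pos":[0,0,0],"rot":[0,0,0],"jaw":70},{"delta_pos":[0,0,0],"rot":[0,0,0],"jaw":70},{"delta_pos":[0,0,0],"rot":[0,0,0],"jaw":70},{"delta_pos":[0,0,0],"rot":[0,0,0],"jaw":70}]'
python3 -c "
from h import *
im=arm.get_image('top');s=arm.get_image('side')
cv2.imwrite('pics/c5.png',np.hstack([cv2.resize(im[200:290,330:490,::-1],(560,315)),cv2.resize(s[215:375,240:360,::-1],(236,315))]))
go([508,186,57],[np.cos(.048),np.sin(.048)])"
```

```text
clock: 25.77
position: [508.8, 175.0, 137.0]
ee_rot: [0.488, 0.512, -0.512, -0.488]
contact_force: [-0.2, -0.6, 0.5]
gripper_width: 70.1
t 25.9 pos [508.9 175.1 137. ] w 70.4 F [ 0.2  0.1 -0.3] q6 -0.58
tooly [ 0.  0. -1.] turn -0.0 shift [10.9 80.   0.4]
```

View pics/c5.png

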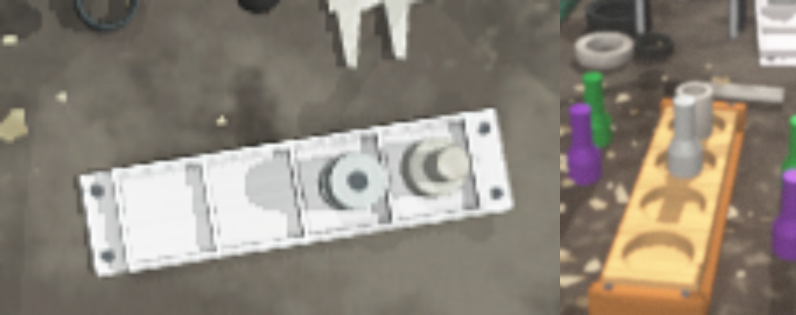

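```bash
python3 -c "
from h import *
c,s=np.cos(.163),np.sin(.163)
for p,z in (([432,251.7],45),([459.4,247.4],65)):
  d=ray('top',p,z)[0,:2]-[465.6,-224.4]; print('rack frame',(c*d[0]+s*d[1]).round(1),(-s*d[0]+c*d[1]).round(1))"
python3 -m creep '[{"delta_pos":[6,0,0],"rot":[0,0,0],"jaw":70},{"delta_pos":[5,0,0.4],"rot":[0,0,0],"jaw":70},{"delta_pos":[0,8,0],"rot":[0,0,0],"jaw":70},{"delta_pos":[0,16,0],"rot":[0,0,0],"jaw":70},{"delta_pos":[0,18,0],"rot":[0,0,0],"jaw":70},{"delta_pos":[0,18,0],"rot":[0,0,0],"jaw":70},{"delta_pos":[0,12,0],"rot":[0,0,0],"jaw":70},{"delta_pos":[0,8,0],"rot":[0,0,0],"jaw":70},{"delta_pos":[0,0,0],"rot":[0,0,0],"jaw":70},{"delta_pos":[0,0,0],"rot":[0,0,0],"jaw":70}]'
python3 -m creep '[{"delta_pos":[0,0,0],"rot":[0,0,0],"jaw":5},{"delta_pos":[0,0,0],"rot":[0,0,0],"jaw":5},{"delta_pos":[0,0,0],"rot":[0,0,0],"jaw":5},{"delta_pos":[0,0,0],"rot":[0,0,0],"jaw":5},{"delta_pos":[0,0,0],"rot":[0,0,0],"jaw":5},{"delta_pos":[0,0,0],"rot":[0,0,0],"jaw":5},{"delta_pos":[0,0,0],"rot":[0,0,0],"jaw":5},{"delta_pos":[0,0,0],"rot":[0,0,0],"jaw":5},{"delta_pos":[0,0,0],"rot":[0,0,0],"jaw":5},{"delta_pos":[0,0,0],"rot":[0,0,0],"jaw":5}]'
python3 -c "
from h import *
go([460.3,-192.3,150],[np.cos(.163),np.sin(.163)])"
```

```text
rack frame -1.2 -35.2
rack frame -1.8 -97.9
clock: 26.7
position: [508.1, 186.3, 56.5]
ee_rot: [-0.488, -0.512, 0.512, 0.488]
contact_force: [-0.2, 0.7, 0.3]
gripper_width: 69.8
clock: 27.53
position: [508.6, 186.5, 57.5]
ee_rot: [0.488, 0.512, -0.511, -0.488]
contact_force: [-0.4, -0.2, 5.9]
gripper_width: 17.6
t 27.5 pos [508.6 186.5  57.5] w 17.6 F [-0.4 -0.2  5.9] q6 -0.6
tooly [ 0.001  0.001 -1.   ] turn -0.115 shift [-365.9  -92.8  109. ]
```

Punch and collar are within 3 mm of their bay middles. The drift is gripped.

```bash
python3 -m creep '[{"delta_pos":[0,-6,0],"rot":[0,0,0],"jaw":5},{"delta_pos":[0,-12,0],"rot":[0,0,0],"jaw":5},{"delta_pos":[0,-16,0],"rot":[0,0,0],"jaw":5},{"delta_pos":[0,-16,0],"rot":[0,-0.02,0],"jaw":5},{"delta_pos":[0,-16,0],"rot":[0,-0.02,0],"jaw":5},{"delta_pos":[0,-12,0],"rot":[0,-0.02,0],"jaw":5},{"delta_pos":[0,-8,0],"rot":[0,-0.02,0],"jaw":5},{"delta_pos":[0,0,0],"rot":[0,-0.02,0],"jaw":5},{"delta_pos":[-10,0,3],"rot":[0,-0.015,0],"jaw":5},{"delta_pos":[-20,0,6],"rot":[0,0,0],"jaw":5}]'
python3 -m creep '[{"delta_pos":[-30,0,9],"rot":[0,0,0],"jaw":5},{"delta_pos":[-30,0,9],"rot":[0,0,0],"jaw":5},{"delta_pos":[-30,0,9],"rot":[0,0,0],"jaw":5},{"delta_pos":[-30,0,9],"rot":[0,0,0],"jaw":5},{"delta_pos":[-30,0,9],"rot":[0,0,0],"jaw":5},{"delta_pos":[-30,0,9],"rot":[0,0,0],"jaw":5},{"delta_pos":[-30,0,9],"rot":[0,0,0],"jaw":5},{"delta_pos":[-30,0,9],"rot":[0,0,0],"jaw":5},{"delta_pos":[-30,0,9],"rot":[0,0,0],"jaw":5},{"delta_pos":[-30,0,9],"rot":[0,0,0],"jaw":5}]'
python3 -m creep '[{"delta_pos":[-20,0,6],"rot":[0,0,0],"jaw":5},{"delta_pos":[-12,0,3],"rot":[0,0,0],"jaw":5},{"delta_pos":[-4,0,1],"rot":[0,0,0],"jaw":5},{"delta_pos":[0,0,0],"rot":[0,0,0],"jaw":5},{"delta_pos":[0,0,0],"rot":[0,0,0],"jaw":5},{"delta_pos":[0,0,0],"rot":[0,0,0],"jaw":5},{"delta_pos":[0,0,0],"rot":[0,0,0],"jaw":5},{"delta_pos":[0,0,0],"rot":[0,0,0],"jaw":5},{"delta_pos":[0,0,0],"rot":[0,0,0],"jaw":5},{"delta_pos":[0,0,0],"rot":[0,0,0],"jaw":5}]'
python3 -c "
from h import *
go([460.3,-192.3,44.5],[np.cos(.163),np.sin(.163)])"
```

```text
clock: 28.37
position: [503.7, 156.0, 141.7]
ee_rot: [-0.457, -0.539, 0.54, 0.457]
contact_force: [0.8, -1.2, -2.6]
gripper_width: 17.4
clock: 29.2
position: [462.3, -156.8, 141.6]
ee_rot: [-0.457, -0.539, 0.54, 0.458]
contact_force: [0.3, 0.2, -2.6]
gripper_width: 17.2
clock: 30.03
position: [459.9, -192.2, 142.9]
ee_rot: [0.457, 0.539, -0.539, -0.457]
contact_force: [0.2, -0.3, -2.4]
gripper_width: 17.8
t 30.0 pos [ 459.9 -192.2  142.9] w 17.8 F [ 0.2 -0.3 -2.4] q6 0.23
tooly [ 0.  0. -1.] turn 0.001 shift [-0.1 98.4 -0.4]
```

```bash
python3 -m creep '[{"delta_pos":[0,6,0],"rot":[0,0,0],"jaw":5},{"delta_pos":[0,14,0],"rot":[0,0,0],"jaw":5},{"delta_pos":[0,16,0],"rot":[0,0,0],"jaw":5},{"delta_pos":[0,16,0],"rot":[0,0,0],"jaw":5},{"delta_pos":[0,14,0],"rot":[0,0,0],"jaw":5},{"delta_pos":[0,12,0],"rot":[0,0,0],"jaw":5},{"delta_pos":[0,8,0],"rot":[0,0,0],"jaw":5},{"delta_pos":[0,5,0],"rot":[0,0,0],"jaw":5},{"delta_pos":[0,2,0],"rot":[0,0,0],"jaw":5},{"delta_pos":[0,1,0],"rot":[0,0,0],"jaw":5}]'
python3 -m creep '[{"delta_pos":[0,0.7,0],"rot":[0,0,0],"jaw":5},{"delta_pos":[0,0.7,0],"rot":[0,0,0],"jaw":5},{"delta_pos":[0,0.7,0],"rot":[0,0,0],"jaw":5},{"delta_pos":[0,0.7,0],"rot":[0,0,0],"jaw":5},{"delta_pos":[0,0.7,0],"rot":[0,0,0],"jaw":5},{"delta_pos":[0,0.7,0],"rot":[0,0,0],"jaw":5},{"delta_pos":[0,0,0],"rot":[0,0,0],"jaw":5},{"delta_pos":[0,0,0],"rot":[0,0,0],"jaw":5},{"delta_pos":[0,0,0],"rot":[0,0,0],"jaw":5},{"delta_pos":[0,0,0],"rot":[0,0,0],"jaw":5}]'
```

```text
clock: 30.87
position: [460.0, -192.7, 48.7]
ee_rot: [-0.458, -0.539, 0.539, 0.458]
contact_force: [0.5, -1.0, -1.3]
gripper_width: 17.5
clock: 31.7
position: [459.8, -192.6, 44.6]
ee_rot: [-0.458, -0.539, 0.539, 0.458]
contact_force: [0.0, 0.3, -1.8]
gripper_width: 17.9
```

```bash
python3 -m creep '[{"delta_pos":[0,0.5,0],"rot":[0,0,0],"jaw":5},{"delta_pos":[0,0.5,0],"rot":[0,0,0],"jaw":5},{"delta_pos":[0,0,0],"rot":[0,0,0],"jaw":5},{"delta_pos":[0,0,0],"rot":[0,0,0],"jaw":5},{"delta_pos":[0,0,0],"rot":[0,0,0],"jaw":5},{"delta_pos":[0,0,0],"rot":[0,0,0],"jaw":5},{"delta_pos":[0,0,0],"rot":[0,0,0],"jaw":5},{"delta_pos":[0,0,0],"rot":[0,0,0],"jaw":5},{"delta_pos":[0,0,0],"rot":[0,0,0],"jaw":5},{"delta_pos":[0,0,0],"rot":[0,0,0],"jaw":5}]'
```

```text
clock: 32.53
position: [459.9, -192.7, 44.5]
ee_rot: [-0.458, -0.539, 0.539, 0.457]
contact_force: [-2.0, 1.0, 5.1]
gripper_width: 17.6
```

```bash
python3 -m creep '[{"delta_pos":[0,-0.5,0],"rot":[0,0,0],"jaw":5},{"delta_pos":[0,0,0],"rot":[0,0,0],"jaw":70},{"delta_pos":[0,0,0],"rot":[0,0,0],"jaw":70},{"delta_pos":[0,0,0],"rot":[0,0,0],"jaw":70},{"delta_pos":[0,0,0],"rot":[0,0,0],"jaw":70},{"delta_pos":[0,0,0],"rot":[0,0,0],"jaw":70},{"delta_pos":[0,-10,0],"rot":[0,0,0],"jaw":70},{"delta_pos":[0,-20,0],"rot":[0,0,0],"jaw":70},{"delta_pos":[0,-20,0],"rot":[0,0,0],"jaw":70},{"delta_pos":[0,-20,0],"rot":[0,0,0],"jaw":70}]'
python3 -m creep '[{"delta_pos":[0,-12,0],"rot":[0,0.02,0],"jaw":70},{"delta_pos":[0,-4,0],"rot":[0,0.02,0],"jaw":70},{"delta_pos":[0,0,0],"rot":[0,0.02,0],"jaw":70},{"delta_pos":[0,0,0],"rot":[0,0.02,0],"jaw":70},{"delta_pos":[0,0,0],"rot":[0,0.02,0],"jaw":70},{"delta_pos":[10,0,-2],"rot":[0,0.015,0],"jaw":70},{"delta_pos":[20,0,-4],"rot":[0,0,0],"jaw":70},{"delta_pos":[30,0,-7],"rot":[0,0,0],"jaw":70},{"delta_pos":[30,0,-7],"rot":[0,0,0],"jaw":70},{"delta_pos":[30,0,-7],"rot":[0,0,0],"jaw":70}]'
python3 -m creep '[{"delta_pos":[30,0,-7],"rot":[0,0,0],"jaw":70},{"delta_pos":[30,0,-7],"rot":[0,0,0],"jaw":70},{"delta_pos":[30,0,-7],"rot":[0,0,0],"jaw":70},{"delta_pos":[30,0,-7],"rot":[0,0,0],"jaw":70},{"delta_pos":[30,0,-7],"rot":[0,0,0],"jaw":70},{"delta_pos":[25,0,-4],"rot":[0,0,0],"jaw":70},{"delta_pos":[14,0,-2],"rot":[0,0,0],"jaw":70},{"delta_pos":[4,0,0],"rot":[0,0,0],"jaw":70},{"delta_pos":[0,0,0],"rot":[0,0,0],"jaw":70},{"delta_pos":[0,0,0],"rot":[0,0,0],"jaw":70}]'
python3 -c "
from h import *
im=arm.get_image('top');s=arm.get_image('side')
cv2.imwrite('pics/c6.png',np.hstack([cv2.resize(im[200:290,330:490,::-1],(560,315)),cv2.resize(s[215:375,240:360,::-1],(236,315))]))
go([513,124,31],[np.cos(.048),np.sin(.048)])"
```

```text
clock: 33.37
position: [459.5, -192.6, 114.7]
ee_rot: [-0.457, -0.539, 0.539, 0.458]
contact_force: [0.3, 0.2, -0.1]
gripper_width: 70.1
clock: 34.2
position: [480.2, -70.5, 128.9]
ee_rot: [-0.488, -0.511, 0.512, 0.489]
contact_force: [-0.3, -0.7, -0.6]
gripper_width: 69.6
clock: 35.03
position: [511.8, 122.5, 129.5]
ee_rot: [-0.488, -0.511, 0.512, 0.488]
contact_force: [-0.4, -0.2, -0.5]
gripper_width: 70.2
t 35.1 pos [512.1 122.  129.9] w 70.0 F [-0.  -0.5  0.2] q6 -0.5
tooly [-0.001 -0.    -1.   ] turn -0.002 shift [ 1.9 98.9 -1.1]
```

View pics/c6.png

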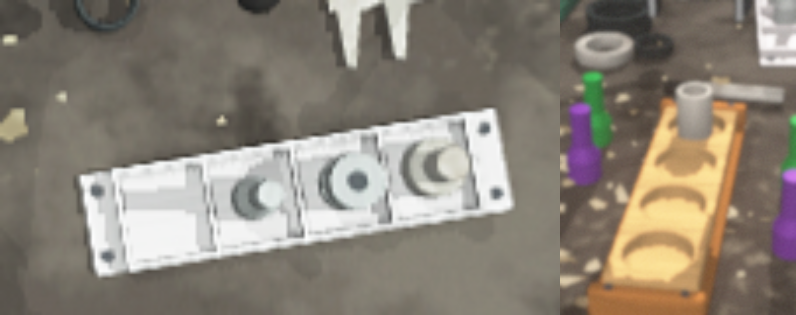

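Drift, collar and punch all stand in their bays; only the tube remains, at about (308,260) in the side view.

```bash
python3 -m creep '[{"delta_pos":[2,6,-1],"rot":[0,0,0],"jaw":70},{"delta_pos":[0,14,0],"rot":[0,0,0],"jaw":70},{"delta_pos":[0,18,0],"rot":[0,0,0],"jaw":70},{"delta_pos":[0,18,0],"rot":[0,0,0],"jaw":70},{"delta_pos":[0,18,0],"rot":[0,0,0],"jaw":70},{"delta_pos":[0,14,0],"rot":[0,0,0],"jaw":70},{"delta_pos":[0,8,0],"rot":[0,0,0],"jaw":70},{"delta_pos":[0,3,0],"rot":[0,0,0],"jaw":70},{"delta_pos":[0,0,0],"rot":[0,0,0],"jaw":70},{"delta_pos":[0,0,0],"rot":[0,0,0],"jaw":70}]'
python3 -m creep '[{"delta_pos":[0,0,0],"rot":[0,0,0],"jaw":5},{"delta_pos":[0,0,0],"rot":[0,0,0],"jaw":5},{"delta_pos":[0,0,0],"rot":[0,0,0],"jaw":5},{"delta_pos":[0,0,0],"rot":[0,0,0],"jaw":5},{"delta_pos":[0,0,0],"rot":[0,0,0],"jaw":5},{"delta_pos":[0,0,0],"rot":[0,0,0],"jaw":5},{"delta_pos":[0,0,0],"rot":[0,0,0],"jaw":5},{"delta_pos":[0,0,0],"rot":[0,0,0],"jaw":5},{"delta_pos":[0,0,0],"rot":[0,0,0],"jaw":5},{"delta_pos":[0,0,0],"rot":[0,0,0],"jaw":5}]'
python3 -c "
from h import *
go([449.8,-128.2,130],[np.cos(.163),np.sin(.163)])"
```

```text
clock: 35.97
position: [513.9, 125.3, 31.6]
ee_rot: [0.488, 0.512, -0.511, -0.488]
contact_force: [0.1, 0.6, 0.8]
gripper_width: 70.0
clock: 36.8
position: [514.1, 125.7, 32.1]
ee_rot: [0.488, 0.513, -0.511, -0.487]
contact_force: [-1.2, -0.2, 6.3]
gripper_width: 32.8
t 36.8 pos [514.1 125.7  32.1] w 32.8 F [-1.2 -0.2  6.3] q6 -0.5
tooly [ 0.002  0.001 -1.   ] turn -0.114 shift [-240.   -98.1  104.4]
```

Gripped (32.8 mm reading for 34 mm). Placing should come at TCP z of about 19.

```bash
python3 -m creep '[{"delta_pos":[0,-6,0],"rot":[0,0,0],"jaw":5},{"delta_pos":[0,-12,0],"rot":[0,0,0],"jaw":5},{"delta_pos":[0,-16,0],"rot":[0,0,0],"jaw":5},{"delta_pos":[0,-16,0],"rot":[0,-0.02,0],"jaw":5},{"delta_pos":[0,-16,0],"rot":[0,-0.02,0],"jaw":5},{"delta_pos":[0,-12,0],"rot":[0,-0.02,0],"jaw":5},{"delta_pos":[0,-6,0],"rot":[0,-0.02,0],"jaw":5},{"delta_pos":[0,0,0],"rot":[0,-0.02,0],"jaw":5},{"delta_pos":[-10,0,4],"rot":[0,-0.014,0],"jaw":5},{"delta_pos":[-20,0,9],"rot":[0,0,0],"jaw":5}]'
python3 -m creep '[{"delta_pos":[-30,0,13],"rot":[0,0,0],"jaw":5},{"delta_pos":[-30,0,13],"rot":[0,0,0],"jaw":5},{"delta_pos":[-30,0,13],"rot":[0,0,0],"jaw":5},{"delta_pos":[-30,0,13],"rot":[0,0,0],"jaw":5},{"delta_pos":[-30,0,13],"rot":[0,0,0],"jaw":5},{"delta_pos":[-30,0,13],"rot":[0,0,0],"jaw":5},{"delta_pos":[-18,0,8],"rot":[0,0,0],"jaw":5},{"delta_pos":[-10,0,4],"rot":[0,0,0],"jaw":5},{"delta_pos":[-2,0,1],"rot":[0,0,0],"jaw":5},{"delta_pos":[0,0,0],"rot":[0,0,0],"jaw":5}]'
python3 -c "
from h import *
im=arm.get_image('top')
go([449.8,-128.2,19],[np.cos(.163),np.sin(.163)])"
```

```text
clock: 37.63
position: [505.5, 94.6, 114.3]
ee_rot: [-0.457, -0.54, 0.54, 0.457]
contact_force: [-0.8, -0.8, -2.5]
gripper_width: 32.8
clock: 38.47
position: [449.0, -128.5, 114.6]
ee_rot: [-0.458, -0.538, 0.539, 0.458]
contact_force: [0.2, 0.1, -1.2]
gripper_width: 32.7
t 38.5 pos [ 449.4 -127.9  114.7] w 32.8 F [-0.1  1.1 -1.2] q6 0.09
tooly [-0.001  0.    -1.   ] turn -0.001 shift [-0.3 95.7 -0.4]
```

```bash
python3 -m creep '[{"delta_pos":[0,6,0],"rot":[0,0,0],"jaw":5},{"delta_pos":[0,14,0],"rot":[0,0,0],"jaw":5},{"delta_pos":[0,16,0],"rot":[0,0,0],"jaw":5},{"delta_pos":[0,16,0],"rot":[0,0,0],"jaw":5},{"delta_pos":[0,14,0],"rot":[0,0,0],"jaw":5},{"delta_pos":[0,12,0],"rot":[0,0,0],"jaw":5},{"delta_pos":[0,8,0],"rot":[0,0,0],"jaw":5},{"delta_pos":[0,4,0],"rot":[0,0,0],"jaw":5},{"delta_pos":[0,1.5,0],"rot":[0,0,0],"jaw":5},{"delta_pos":[0,0.5,0],"rot":[0,0,0],"jaw":5}]'
python3 -m creep '[{"delta_pos":[0,0.7,0],"rot":[0,0,0],"jaw":5},{"delta_pos":[0,0.7,0],"rot":[0,0,0],"jaw":5},{"delta_pos":[0,0.7,0],"rot":[0,0,0],"jaw":5},{"delta_pos":[0,0.7,0],"rot":[0,0,0],"jaw":5},{"delta_pos":[0,0.7,0],"rot":[0,0,0],"jaw":5},{"delta_pos":[0,0.7,0],"rot":[0,0,0],"jaw":5},{"delta_pos":[0,0,0],"rot":[0,0,0],"jaw":5},{"delta_pos":[0,0,0],"rot":[0,0,0],"jaw":5},{"delta_pos":[0,0,0],"rot":[0,0,0],"jaw":5},{"delta_pos":[0,0,0],"rot":[0,0,0],"jaw":5}]'
```

```text
clock: 39.35
position: [449.7, -127.9, 23.1]
ee_rot: [0.458, 0.539, -0.539, -0.458]
contact_force: [0.2, 1.0, -1.5]
gripper_width: 32.8
clock: 40.18
position: [449.4, -128.3, 19.1]
ee_rot: [0.458, 0.539, -0.539, -0.458]
contact_force: [-1.0, 0.5, 2.7]
gripper_width: 32.5
```

```bash
python3 -m creep '[{"delta_pos":[0,0,0],"rot":[0,0,0],"jaw":70},{"delta_pos":[0,0,0],"rot":[0,0,0],"jaw":70},{"delta_pos":[0,0,0],"rot":[0,0,0],"jaw":70},{"delta_pos":[0,0,0],"rot":[0,0,0],"jaw":70},{"delta_pos":[0,0,0],"rot":[0,0,0],"jaw":70},{"delta_pos":[0,-8,0],"rot":[0,0,0],"jaw":70},{"delta_pos":[0,-16,0],"rot":[0,0,0],"jaw":70},{"delta_pos":[0,-20,0],"rot":[0,0,0],"jaw":70},{"delta_pos":[0,-20,0],"rot":[0,0,0],"jaw":70},{"delta_pos":[0,-20,0],"rot":[0,0,0],"jaw":70}]'
python3 -m creep '[{"delta_pos":[10,-20,0],"rot":[0,0,0],"jaw":70},{"delta_pos":[20,-15,0],"rot":[0,0,0],"jaw":70},{"delta_pos":[30,0,0],"rot":[0,0,0],"jaw":70},{"delta_pos":[30,0,0],"rot":[0,0,0],"jaw":70},{"delta_pos":[30,0,0],"rot":[0,0,0],"jaw":70},{"delta_pos":[30,0,0],"rot":[0,0,0],"jaw":70},{"delta_pos":[30,0,0],"rot":[0,0,0],"jaw":70},{"delta_pos":[20,0,0],"rot":[0,0,0],"jaw":70},{"delta_pos":[10,0,0],"rot":[0,0,0],"jaw":70},{"delta_pos":[0,0,0],"rot":[0,0,0],"jaw":70}]'
python3 -c "
from h import *
im=arm.get_image('top');s=arm.get_image('side')
cv2.imwrite('pics/c7.png',np.hstack([cv2.resize(im[200:290,330:490,::-1],(560,315)),cv2.resize(s[190:260,320:390,::-1],(236,315))]))
"
```

```text
clock: 41.02
position: [449.2, -128.3, 104.3]
ee_rot: [0.458, 0.539, -0.539, -0.458]
contact_force: [0.2, 0.4, -0.1]
gripper_width: 69.8
clock: 41.85
position: [415.5, 80.4, 138.5]
ee_rot: [0.457, 0.54, -0.539, -0.457]
contact_force: [0.0, -0.0, -0.3]
gripper_width: 70.0
```

View pics/c7.png

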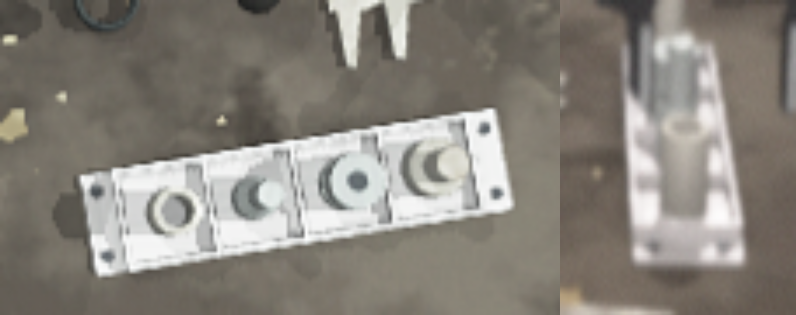

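All four stand upright: tube top at (176,210), drift (271,193), collar (357,180) and punch (453,166) in the crop. A final position check, then hand-in.

```bash
python3 -c "
from h import *
c,s=np.cos(.163),np.sin(.163)
for n,p,z in (('tube',[176,210],51),('drift',[271,193],75),('collar',[357,180],45),('punch',[453,166],65)):
  d=ray('top',[330+p[0]/3.5,200+p[1]/3.5],z)[0,:2]-[465.6,-224.4]; print(n,(c*d[0]+s*d[1]).round(1),(-s*d[0]+c*d[1]).round(1))
print(arm.job_done())"
```

```text
tube -1.2 95.5
drift -0.5 32.4
collar -0.5 -35.3
punch -1.9 -98.0
the job is handed in; nothing more can be done
None
```

I moved all four tools to the aluminium rack in reverse order and handed the job in at about 42 s, well under the 112 s limit. `job_done()` gives no verdict.

On the wooden rack they stood, from the left, as punch, collar, drift and tube. On the aluminium rack they now run, from the left, as tube, drift, collar and punch.

| Tool | Across the bay, x (mm) | Along the row, y (mm) | Bay middle, y (mm) |
|---|---|---|---|
| Tube | -1.2 | 95.5 | 97.5 |
| Drift | -0.5 | 32.4 | 32.5 |
| Collar | -0.5 | -35.3 | -32.5 |
| Punch | -1.9 | -98.0 | -97.5 |

- **Placement:** by the last top-camera picture, every tool is within 3 mm of its bay middle, against the allowed 15 mm.
- **Standing and release:** all four look upright in the final pictures. Each was lowered until the wrist force showed floor contact, at the height I expected, before I let go. The gripper was open and clear of everything at hand-in.
- **Disagreements:** the networks' first side-camera tool positions were up to about 24 mm off the top view along the row. Reading the tool tops off the side picture myself settled that to within 8 mm. The gripper read 1–2 mm under the true diameters each time. The highest force I saw in the readings was about 12 N.

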